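# Gauge a prosthetic tube clamp with a go / no-go plug gauge

### The arm

A 7-joint arm with a two-finger parallel gripper is mounted at the origin on the work surface. World frame = base frame: x ahead of the robot, y to its left, z up, the work surface at z = 0. Lengths are in m, angles in rad, forces in N, time in s.
With the tool pointing down it reaches from about 0.425 to 1.025 m from the base axis. Payload 3.6 kg.
Tool frame: the origin (TCP) lies midway between the tips of the shut fingers; the grasp point (between the pads) lies 19 mm behind it; z points along the fingers, y is the direction in which the jaws open and shut (so a half turn about z gives the same grasp; the last joint's range is limited). The gripper opens to 85 mm and grips with 20 to 120 N. Pads are 22 mm wide; open, the fingers measure 114 mm over their backs; the gripper's body (76 mm by 85 mm) begins 54 mm behind the grasp point. The pads swing forward as they close: fully open they stand 13 mm farther back than shut.
Start: joints at [-1.353, 0.591, 0.048, 1.609, -0.033, 0.943, -0.034], TCP at [0.222, 0.69, 0.231] pointing down, gripper open.
Joint ranges: [-2.69, 2.69], [-0.47, 2.24], [-1.27, 1.36], [0.19, 2.51], [-1.53, 4.68], [0.08, 2.07], [-3.09, 3.09]. Speed limits (rad/s): [2.57, 2.57, 3.14, 3.14, 3.14, 3.14, 3.14].

### API

Orientations are given as [roll, pitch, yaw] about the fixed x, y, z axes, in that order (R = Rz(yaw) Ry(pitch) Rx(roll)).
In Python, from plant import robot gives the robot as it stands. Calls block until the motion is done:
- robot.movep(position, orientation): joint-space move of the TCP to a pose.
- robot.move_straight(position, ori=None, velocity=0.15, f_stop=None): straight line of the TCP; ori=None keeps the orientation; velocity is the mean speed in m/s. With f_stop (N) it stops when the force on the tool has changed by that much, and returns True; else False.
- robot.set_joints(angles): joint-space move.
- robot.move_gripper(opening, f_grip=None): finger opening in m; f_grip is the grip in N (None keeps the last); returns when the fingers have stopped.
- robot.sleep(seconds).
- robot.ik(position, orientation): joint angles nearest the present ones, or None.
- robot.get_state(): the state.
- robot.camera(name): name is "side" or "top"; returns a dict with "pixels" (420x560x3 uint8, blue, green, red), "K" (3x3 intrinsics, pixels), "distortion" ([k1, k2, p1, p2, k3] as OpenCV has them; the pictures are not rectified), "R" (3x3) and "t" (3): a world point X has camera coordinates R X + t. Camera axes: x right, y down, z forward; pixel columns grow to the right and rows downward; lengths in m; the calibration is good to about 2 mm. A picture is of the moment at which its call begins. There is no depth.
A pose or a line that the arm cannot do raises robot.IKError and nothing moves.
- robot.close_job(): hands the job in, once; it reports no verdict.
Trained networks look in the newest picture that a camera, given by its name, has taken for a name from the list of things; names that differ only in an ending like _2 or _b are one class to them, and where a whole thing is asked for, a point or a joint stands for the part that bears it (a point fixed in the world has none). Each returns a list of dicts, best first, with "p" (0 to 1); they miss things now and then, are a little off and sometimes report something else, mostly with a low value. They report only what shows in the picture. A call takes as long as a camera call. They do not tell look-alikes from the thing itself.
- robot.search_frame(target, camera): "centre" ([x, y, z] in m, in world coordinates, good to about 4 mm: the middle of the surface that is visible of it).
The state is a dict: "time_s": time; "joint_pos": joint angles; "qd": joint speeds; "effort": joint torques, N m; "ee_pos": TCP position; "ee_rot": TCP orientation; "ft_force": force on the tool from outside, world axes, zero at the start; "torque": the same for the moment, N m; "grip_width": finger opening in m.
Only numpy, scipy, OpenCV 4.12 (cv2) and the standard library are available. Lean on these libraries where they do the work, as an engineer would, in place of code of your own. Each camera call takes 0.05 s, during which the arm holds its last target. There are 200 camera calls.

### The job

Check the bore of the tube-clamp adapter held in the bench vise with the large plug gauge from the wooden rest: push its long, thinner go end all the way into the bore until the grip's shoulder meets the face, and draw it out again. Then turn the gauge round and hold its short, thicker no-go end squarely and centrally against the bore mouth with a light, steady push for about a second, to show that it will not enter, never forcing it. Finally lay the gauge back in the notches of its rest, either way round, let go, and leave everything else on the bench undisturbed.

Things in the scene. Friction and masses are not known exactly. Their poses are not given: they have to be found in the camera images.
- gauge: the large plug gauge, 115 mm long, 0.23 to 0.39 kg, lying level and centred in the rest, axes parallel to the rest's: a square bare-aluminium grip, 30 x 30 mm, 70 mm long, sides upright, with a steel plug on each end: go (22 mm diameter, 30 mm long) and no-go (26 mm diameter, 15 mm long). Origin: middle of the grip, on the axis; x along the gauge towards the go tip, z up
- go_tip (a point): the centre of the go plug's end face (1.5 mm chamfer round it), 65 mm from the gauge's origin along its +x; axes as the gauge's
- nogo_tip (a point): the centre of the no-go plug's end face, 50 mm from the gauge's origin along its -x; axes as the gauge's
- adapter: the tube-clamp adapter: an aluminium block 48 x 48 mm, 36 mm deep, with a lug on top (32 mm above the bore axis). A level bore of 23.2 mm diameter goes right through. Origin: middle of the bore mouth, on the face that looks away from the robot (to +x, within about 35 degrees); x points level into the bore, z up. When the go plug is 30 mm in, the grip meets the face. The gauge may never press on it with over 45 N
- vise: the blue bench vise, fixed to the bench, rigidly holding the adapter. Origin on the bench, 18 mm behind the bore mouth (along the bore) and 105 mm below its axis; axes as the adapter's. Its jaws start 11 mm behind the bore mouth, reach 54 mm to either side and 9 mm above the bore axis; the body and screw below reach 97 mm to -y and are under 75 mm high
- rest: the wooden gauge rest, fixed to the bench: base 110 x 70 x 12 mm with two notched cross-walls, 8 mm thick, 29 mm to either side of the middle along x, 50 mm of clear space between them for the fingers. The grip lies in both notches: floor 30 mm above the bench, about 32 mm wide there, flaring to 38 mm at 42 mm above the bench. Origin: middle of the underside; x along the notches, z up
- seat (a point): where the gauge's origin is when it lies in the rest: above the middle of the rest, 45 mm above the bench; axes as the rest's
- small_gauge: bystander: a smaller plug gauge, 80 mm long, lying on the bench, origin mid-grip, x towards its long end
- hex_key: bystander: L-shaped steel key, 120 mm by 30 mm, 8 mm thick, lying flat, origin under the middle of its long leg, x along it
- driver: bystander: screwdriver 160 mm long, lying; x towards its tip
- tape_roll: bystander: roll of tape, 100 mm across, 36 mm high, origin under its middle
- spare_adapter: bystander: a spare adapter block 48 x 48 x 30 mm, lying on its back with its hole up, origin under its middle
- pylon_stub: bystander: upright piece of aluminium tube, 30 mm across, 60 mm high, origin under its middle
- tape_measure: bystander: round black tape measure, 52 mm across, 18 mm high, origin under its middle
- key_set: bystander: hex-key holder 75 x 32 x 18 mm with keys sticking out along its +y, origin under its middle
Mind the look-alikes: they are no part of the job. Leave any orange or purple look-alike of the gauge alone. Several things have the shape of the rest; the one meant has the colours described above.

How it is judged:
On the way, in this order (a step that is already met when the one before it is completed fails the run):
1. the go end is fully in the bore: its tip more than 27 mm deep, in line with the bore (x of go_tip in the frame of adapter between 0.027 and 0.036 m and y of go_tip in the frame of adapter between -0.004 and 0.004 m and z of go_tip in the frame of adapter between -0.004 and 0.004 m and angle between the x axis of gauge and the x axis of adapter, either way round below 0.09 rad), for 0.2 s.
2. the no-go end's face is held squarely on the bore mouth, centred within 3.5 mm across and 3.5 mm up or down, pressed with more than 2 N (x of nogo_tip in the frame of adapter between -0.004 and 0.004 m and y of nogo_tip in the frame of adapter between -0.0035 and 0.0035 m and z of nogo_tip in the frame of adapter between -0.0035 and 0.0035 m and angle between the x axis of gauge and the x axis of adapter, either way round below 0.09 rad and contact force between gauge and adapter above 2 N), for 0.4 s.
At the end, for the whole second after the job is handed in: the gauge lies at rest and released in the notches of its rest, either way round: its middle within 8 mm of the seat across the bench and 4 mm in height, level and in line with the rest within about 4 degrees (horizontal distance between gauge and seat below 0.008 m and z of gauge in the frame of seat between -0.004 and 0.004 m and angle between the x axis of gauge and the x axis of rest, either way round below 0.08 rad and angle between gauge's own x axis and vertical between 1.5 and 1.64 rad and linear speed of gauge below 0.02 m/s and contact force between gauge and the fingers below 0.1 N); the robot touches nothing.
It fails at once if the gauge is forced: it presses on the adapter with 45 N or more (contact force between gauge and adapter above 45 N).
It fails at once if the gauge is dropped on the bench (height (world z) of gauge below 0.025 m).
It fails at once if a bystander is moved by 20 mm or more (distance of any of small_gauge, hex_key, driver, tape_roll, spare_adapter, pylon_stub, tape_measure, key_set from where it was at the start of the episode above 0.02 m).
It also fails if it takes over 72 s, if anything falls off the work surface, if the arm or the gripper's body presses on something with over 40 N, if the wrist force passes 120 N, or if a joint passes its speed limit or range.

## Working session

There is one attempt and no reset: what is moved stays moved. The work goes in short steps, each a Python script; the robot and the scene stay as the last script left them, time stands still between calls to the robot, and variables do not carry over. Pictures are saved under pics/ and viewed, about 8 in all and at most 12, crops included, and the job is handed in when it is done.

```bash
mkdir -p pics; ls
python3 - <<'E'
from plant import robot
import cv2,numpy as np,pickle
d={}
for c in("side","top"):
    im=robot.camera(c); d[c]=im
    cv2.imwrite(f"pics/{c}0.png",im["pixels"])
    print(c,np.round(im["K"],1).tolist(),np.round(im["distortion"],3),np.round(im["R"],3).tolist(),np.round(im["t"],3))
    for n in("gauge","adapter","vise","rest","go_tip","nogo_tip","small_gauge","hex_key","driver","tape_roll","spare_adapter","pylon_stub","tape_measure","key_set"):
        print(n,[(np.round(r["centre"],3).tolist(),round(r["p"],2)) for r in robot.search_frame(n,c)])
pickle.dump(d,open("cam0.pkl","wb"))
print(robot.get_state())
E
```

```text
pics
side [[487.8, 0.0, 281.3], [0.0, 487.8, 206.8], [0.0, 0.0, 1.0]] [-0.15  0.    0.    0.    0.  ] [[0.992, -0.125, -0.024], [-0.086, -0.523, -0.848], [0.094, 0.843, -0.53]] [-0.512  0.17   1.042]
gauge [([0.503, 0.132, 0.051], 0.68), ([0.651, 0.1, 0.026], 0.58), ([0.23, 0.26, 0.024], 0.58)]
adapter [([0.558, -0.145, 0.13], 0.6), ([0.536, -0.17, 0.072], 0.56)]
vise [([0.537, -0.172, 0.069], 0.92)]
rest [([0.275, 0.398, 0.012], 0.6), ([0.501, 0.112, 0.013], 0.55)]
go_tip [([0.23, 0.261, 0.025], 0.72), ([0.505, 0.129, 0.058], 0.71), ([0.646, 0.103, 0.02], 0.68), ([0.319, -0.267, 0.019], 0.67)]
nogo_tip [([0.229, 0.26, 0.023], 0.87), ([0.498, 0.131, 0.05], 0.75), ([0.374, 0.163, 0.021], 0.59), ([0.647, 0.097, 0.024], 0.55)]
small_gauge [([0.771, -0.153, 0.02], 0.59)]
hex_key [([0.688, 0.001, 0.01], 0.67)]
driver [([0.32, -0.267, 0.022], 0.69)]
tape_roll [([0.806, 0.04, 0.027], 0.76)]
spare_adapter [([0.764, 0.198, 0.023], 0.58)]
pylon_stub [([0.776, -0.055, 0.041], 0.93), ([0.318, -0.268, 0.021], 0.28)]
tape_measure [([0.37, 0.163, 0.022], 0.73), ([0.776, -0.153, 0.02], 0.3), ([0.499
[... 1189 characters left out ...]

{'time_s': 1.5, 'joint_pos': array([-1.35250324,  0.59117888,  0.04841083,  1.60850221, -0.03333108,
        0.94272205, -0.03368635]), 'qd': array([ 9.54930493e-04, -7.11236475e-05, -1.33285201e-03, -9.20351736e-05,
        1.29036022e-03,  2.38290680e-04, -6.59073901e-04]), 'effort': array([-1.32493155e-04, -5.48632872e+01,  1.54606618e+00, -1.98524630e+01,
        9.34039039e-03,  1.69033628e-03,  4.88024938e-06]), 'ee_pos': array([0.22240034, 0.69004192, 0.23131714]), 'ee_rot': array([-3.14158899e+00,  5.76859730e-06,  2.82981893e+00]), 'ft_force': array([ 0.29691767, -0.29741905, -0.1374834 ]), 'torque': array([-0.01289983, -0.08526856,  0.00012758]), 'grip_width': 0.08535116690808528}
```

View pics/side0.png

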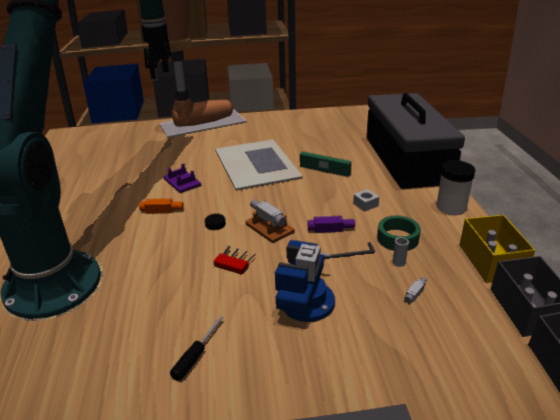

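View pics/top0.png

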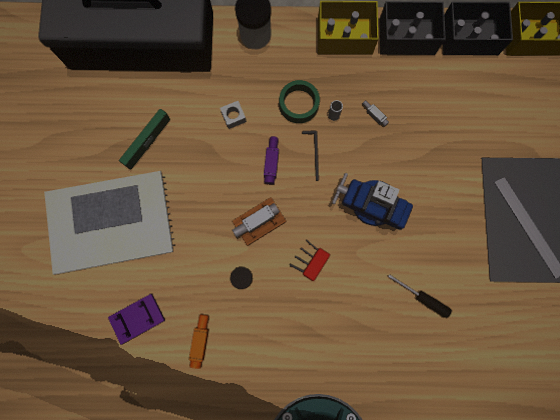

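The wanted gauge is the bare aluminium one in the brown wooden rest, at top (258,221) and side (268,215). Look-alikes for the gauge are:
- the orange gauge at top (200,340)
- the purple gauge at top (272,160)
- the small gauge at top (375,113)

The purple rest at top (137,318) could be taken for the wooden rest, and the white block at top (233,114) is the spare adapter. The adapter I want is in the blue vise at top (385,193). I'll check this in a close crop.

```bash
cat > h.py <<'E'
import cv2,numpy as np
def proj(im,X):
    X=np.atleast_2d(np.asarray(X,float))
    return cv2.projectPoints(X,cv2.Rodrigues(np.array(im["R"]))[0],np.array(im["t"],float),np.array(im["K"]),np.array(im["distortion"],float))[0][:,0]
def unproj(im,uv,z):
    n=cv2.undistortPoints(np.array(uv,float).reshape(-1,1,2),np.array(im["K"]),np.array(im["distortion"],float))[:,0]
    R=np.array(im["R"]);c=-R.T@im["t"]
    d=np.c_[n,np.ones(len(n))]@R
    return c+d*((z-c[2])/d[:,2])[:,None]
def crop(im,u,v,w,h,s):
    p=im["pixels"][v:v+h,u:u+w]
    return cv2.resize(p,None,fx=s,fy=s,interpolation=cv2.INTER_CUBIC)
E
python3 - <<'E'
import pickle,cv2,numpy as np
from h import *
d=pickle.load(open("cam0.pkl","rb"));t,s=d["top"],d["side"]
a=np.vstack([np.hstack([crop(t,220,190,80,60,5),crop(t,330,160,80,60,5)]),np.hstack([crop(s,235,185,80,60,5),crop(s,270,235,80,60,5)])])
a=np.clip(a.astype(float)*1.5,0,255).astype(np.uint8)
cv2.imwrite("pics/crops1.png",a)
E
```

```text
(no output)
```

View pics/crops1.png

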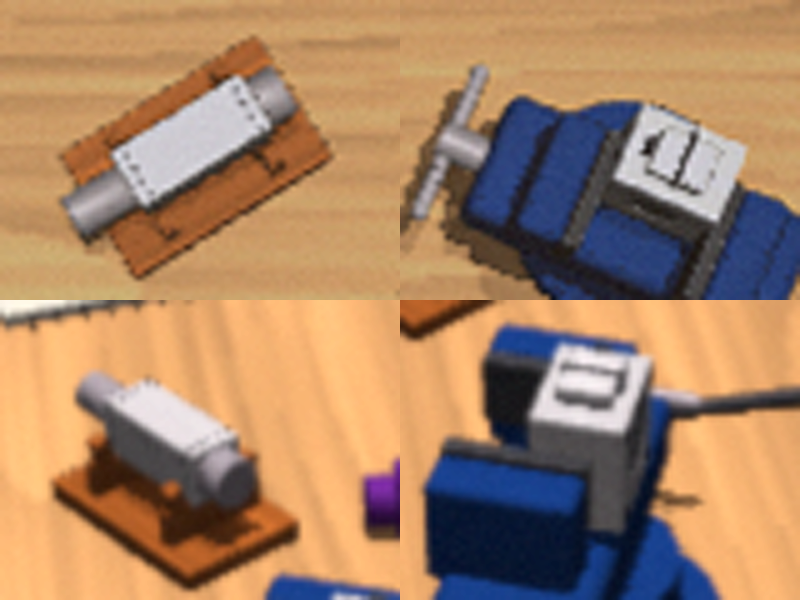

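Top crop: the aluminium gauge lies in the brown rest. Its long thin go plug points image-left (crop 80,215, so +y) and the thick no-go plug points right (crop 280,95). In the vise, the adapter's top face has corners at about (643,103), (748,148), (718,225) and (610,185). I'll fit both poses.

```bash
cat >> h.py <<'E'
from scipy.optimize import least_squares
def box(p,hx0,hx1,hy,z):  # corners in own frame
    c,s=np.cos(p[2]),np.sin(p[2])
    L=np.array([[hx0,-hy],[hx0,hy],[hx1,hy],[hx1,-hy]])
    return np.c_[L@np.array([[c,s],[-s,c]])+p[:2],np.full(4,z)]
E
cat > fit.py <<'E'
import pickle
from h import *
d=pickle.load(open("cam0.pkl","rb"));t,s=d["top"],d["side"]
# adapter: top face z=.129, x 0..0.036 ; adapter x ~ -world x
tp=np.array([[643,103],[748,148],[718,225],[610,185]])%400/5.+[330,160]
tp=np.array([[243,103],[348,148],[318,225],[210,185]])/5.+[330,160]   # front+y, front -y, rear -y, rear +y
sp=np.array([[252,50],[232,132],[130,112],[155,45]])/5.+[270,235]
# own frame order: (0,-y)=world +y front, (0,+y)=world -y front,(36,+y),(36,-y)
def f(p,w=(1,1)): 
    X=box(p,0,.036,.024,.129)
    return np.r_[w[0]*(proj(t,X)-tp).ravel(),w[1]*(proj(s,X)-sp).ravel()]
for w in((1,1),(1,0),(0,1)):
    r=least_squares(f,[.57,-.14,3.0],args=(w,),x_scale=[.01,.01,.1],loss="soft_l1");print("adapter",w,r.x.round(4),r.x[2]*57.3-180,r.fun.reshape(-1,2).round(1).tolist())
    if w==(1,1): A=r.x
gp=np.array([[112,152],[232,78],[273,130],[150,207]])/5.+[220,190] # order go+?, 
def g(p):
    X=box(p,-.035,.035,.015,.060)  # (-,-),(-,+),(+,+),(+,-)
    return (proj(t,X)[[2+1,0,1,2]]-gp).ravel()
r=least_squares(g,[.5,.14,2.1],x_scale=[.01,.01,.1]);r2=least_squares(g,[.5,.14,1.0],x_scale=[.01,.01,.1])
r=min(r,r2,key=lambda q:q.cost)
print("gauge",r.x,r.x[2]*57.3,r.fun.reshape(-1,2).round(1).tolist());G=r.x
def ov(im,u,v,w,h,sc):
    c=crop(im,u,v,w,h,sc)
    for X,col in((box(A,0,.036,.024,.129),(0,0,255)),(box(A,0,.0,.024,.081),(0,0,255)),(box(G,-.035,.035,.015,.06),(0,0,255)),(box(G,-.05,.065,.0,.045),(0,255,0)),(np.array([[.0,-.024,.129],[0,-.024,.081]]),None)):
        if col is None: continue
        cv2.polylines(c,[((proj(im,X)-[u,v]+.5)*sc).round().astype(int)],True,col,1)
    return c
a=np.vstack([np.hstack([ov(t,228,197,60,48,6),ov(t,350,170,60,48,6)]),np.hstack([ov(s,245,198,60,48,6),ov(s,285,238,60,48,6)])])
cv2.imwrite("pics/fit1.png",a);np.save("A.npy",A);np.save("G.npy",G)
E
python3 fit.py
python3 - <<'E'
from plant import robot
import numpy as np
G=np.load("G.npy");A=np.load("A.npy")
th=G[2]
for k in range(-2,3):
    q=robot.ik([G[0],G[1],.026+.1],[np.pi,0,th+k*np.pi/2]);print("pick",k,None if q is None else np.round(q,2))
for k in range(-2,3):
    P=A[:2]-.07*np.array([np.cos(A[2]),np.sin(A[2])])
    q=robot.ik([P[0],P[1],.086],[np.pi,0,A[2]+k*np.pi/2]);print("ins",k,None if q is None else np.round(q,2))
E
```

```text
adapter (1, 1) [ 0.5692 -0.1424  2.7719] -21.17079959203653 [[-0.3, 0.5], [-0.3, -0.4], [0.1, -0.5], [0.6, -0.7], [-0.5, 0.6], [-1.1, -0.5], [0.0, 1.0], [0.4, -0.7]]
adapter (1, 0) [ 0.5685 -0.1426  2.7575] -21.993986495643355 [[-0.2, 0.7], [-0.2, 0.1], [-0.1, -0.1], [0.5, -0.6], [-0.0, 0.0], [-0.0, -0.0], [-0.0, 0.0], [0.0, -0.0]]
adapter (0, 1) [ 0.5698 -0.142   2.7935] -19.930443482794658 [[-0.0, 0.0], [-0.0, -0.0], [0.0, -0.0], [0.0, -0.0], [-0.4, 0.4], [-0.5, -0.6], [0.5, 1.1], [0.4, -0.7]]
gauge [0.50358423 0.14009558 2.16097489] 123.82386127251657 [[-0.6, 0.7], [1.4, -1.0], [0.3, -0.5], [-1.1, 0.7]]
pick -2 [ 0.04  0.55 -0.53  2.13  0.49  0.59  2.88]
pick -1 [-0.75  0.56  0.54  2.16 -0.55  0.56 -0.78]
pick 0 [-0.53  0.51  0.23  2.15 -0.23  0.5   0.47]
pick 1 [-0.26  0.5  -0.13  2.14  0.13  0.51  1.67]
pick 2 [ 0.04  0.55 -0.53  2.13  0.49  0.59  2.88]
ins -2 [-0.4   0.94  0.99  1.89 -1.02  0.92 -0.84]
ins -1 [-0.08  0.72  0.4   1.87 -0.45  0.63  0.23]
ins 0 [ 0.13  0.68  0.08  1.86 -0.09  0.6   1.47]
ins 1 [ 0.39  0.7  -0.29  1.85  0.32  0.64  2.67]
ins 2 [-0.4   0.94  0.99  1.89 -1.02  0.92 -0.84]
```

View pics/fit1.png

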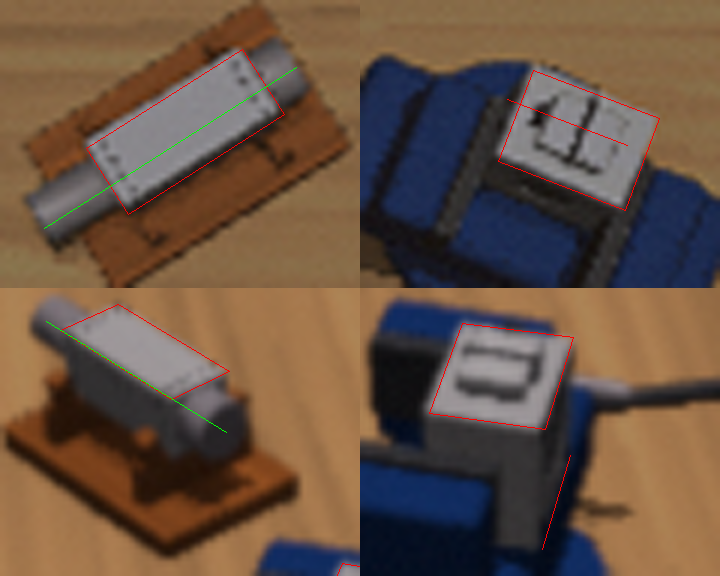

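The overlays fit: the chosen gauge is correct with go pointing +y, and the adapter's top-face outline matches in both views within about 1 px. I'll pick the gauge up with tool x towards go, lift it, then hold it in front of the bore and check the alignment.

```bash
cat > m.py <<'E'
from plant import robot
from h import *
A=np.load("A.npy");G=np.load("G.npy")
def st(m=""):
    s=robot.get_state();print(m,round(s["time_s"],1),"pos",s["ee_pos"].round(4),"yaw",round(s["ee_rot"][2],4),"F",s["ft_force"].round(1),"T",s["torque"].round(2),"w",round(s["grip_width"],4),flush=True);return s
def dirv(y): return np.array([np.cos(y),np.sin(y),0])
E
python3 - <<'E'
from m import *
th=G[2];u=dirv(th);P=np.array([G[0],G[1],0])+.0015*u
P[2]=.17;o=[np.pi,0,th]
robot.movep(P,o);st("above")
P[2]=.027;robot.move_straight(P,velocity=.1,f_stop=8);st("down")
robot.move_gripper(.0,70);st("grip")
robot.sleep(.2);st()
P[2]=.127
robot.move_straight(P,velocity=.1);st("up")
np.save("P.npy",P)
E
```

```text
above 3.7 pos [0.5029 0.1429 0.17  ] yaw 2.1634 F [0.  0.5 0.2] T [0.03 0.01 0.06] w 0.0853
down 5.3 pos [0.5031 0.1414 0.0275] yaw 2.1609 F [ 0.4 -0.3  0.1] T [-0.03 -0.01  0.04] w 0.0854
grip 5.8 pos [0.5033 0.1416 0.0274] yaw 2.1607 F [0.6 0.3 5. ] T [ 0.06  0.03 -0.03] w 0.029
 6.0 pos [0.5033 0.1416 0.0274] yaw 2.1608 F [0.3 0.5 4.8] T [ 0.08  0.08 -0.08] w 0.029
up 7.2 pos [0.5022 0.1412 0.1264] yaw 2.1611 F [ 0.1  0.  -2.7] T [-0.   -0.03 -0.03] w 0.0294
```

Run:
```python
from m import *
import pickle
y=A[2];u=dirv(y);o=[np.pi,0,y]
P=np.load("P.npy");P[2]=.2;robot.move_straight(P,velocity=.2)
Q=np.array([A[0],A[1],0])-(.065+.025)*u;Q[2]=.18
robot.movep(Q,o)
Q[2]=.0876;robot.move_straight(Q,velocity=.12);robot.sleep(.3);s=st("pre")
d={c:robot.camera(c) for c in("side","top")};d["s"]=s;pickle.dump(d,open("cam1.pkl","wb"))
for c in("side","top"):
  for n in("go_tip","adapter","gauge"): print(c,n,[(np.round(r["centre"],4).tolist(),round(r["p"],2)) for r in robot.search_frame(n,c)][:3])
# overlay: model of gauge (actual tcp) and adapter
e=s["ee_pos"];yy=s["ee_rot"][2]
out=[]
for c,(a,b) in(("top",(340,140)),("side",(285,225))):
    im=d[c];raw=crop(im,a,b,80,60,5);ov=raw.copy()
    g=[e[0],e[1],yy]
    for X in(box(A,0,.036,.024,.129),box(A,0,.0,.024,.129),box(g,-.035,.035,.015,e[2]+.0176+.015),box(g,.035,.065,.011,e[2]+.0176),box(g,-.05,-.035,.013,e[2]+.0176)):
        cv2.polylines(ov,[((proj(im,X)-[a,b]+.5)*5).round().astype(int)],True,(0,0,255),1)
    out.append(np.hstack([raw,ov]))
cv2.imwrite("pics/pre.png",np.clip(np.vstack(out)*1.3,0,255).astype(np.uint8))
```

```text
pre 10.2 pos [ 0.6535 -0.1751  0.0883] yaw 2.7717 F [-0.   0.2 -2.1] T [ 0.01  0.05 -0.04] w 0.0292
side go_tip [([0.2294, 0.2631, 0.0258], 0.9), ([0.6483, 0.1066, 0.0209], 0.88), ([0.6607, -0.1847, 0.1086], 0.65)]
side adapter [([0.5533, -0.1452, 0.1298], 0.96)]
side gauge [([0.2299, 0.2574, 0.0234], 0.88), ([0.6463, 0.1027, 0.0225], 0.77), ([0.6591, -0.1829, 0.1126], 0.72)]
top go_tip [([0.6268, -0.1614, 0.1189], 0.89), ([0.2272, 0.2707, 0.0329], 0.61), ([0.6456, 0.1128, 0.0297], 0.58)]
top adapter [([0.5484, -0.1291, 0.1276], 0.85)]
top gauge [([0.2279, 0.2692, 0.0293], 0.67), ([0.6283, -0.1613, 0.1177], 0.57), ([0.6483, 0.1117, 0.032], 0.56)]
```

View pics/pre.png

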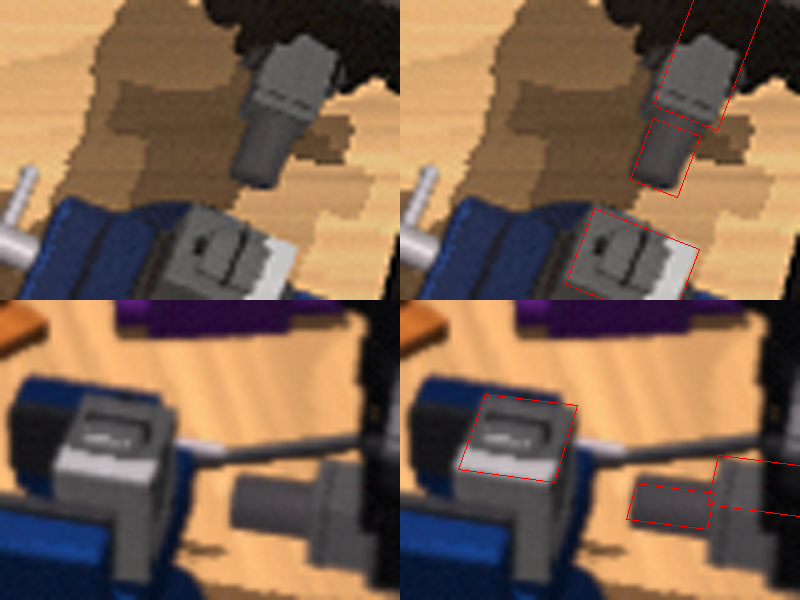

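The adapter outline matches. The seen plug sits about 0.5–1 px left of the TCP-based model in the top view. I'll measure the sub-pixel edge offsets of the plug and the adapter to align them relative to each other.

```bash
cat > edge.py <<'E'
from h import *
from scipy.ndimage import map_coordinates,gaussian_filter
def edge(im,P0,P1,r=3.0,f=(.12,.88),n=25,ch=None):
    """offset (px) of the strongest edge across the projected 3-D segment; positive along nrm"""
    g=im["pixels"].astype(float); g=g.mean(2) if ch is None else g[...,ch]
    g=gaussian_filter(g,.6)
    T=np.linspace(*f,n)[:,None];X=np.array(P0)*(1-T)+np.array(P1)*T
    uv=proj(im,X);t=uv[-1]-uv[0];t/=np.linalg.norm(t);nr=np.array([-t[1],t[0]])
    o=np.arange(-r,r+.01,.1)
    S=uv[:,None]+o[None,:,None]*nr
    I=map_coordinates(g,[S[...,1],S[...,0]],order=3)
    D=np.gradient(I.mean(0),.1);k=np.abs(D).argmax()
    Di=np.abs(np.gradient(I,.1,axis=1));off=o[Di.argmax(1)]
    return o[k],D[k],np.median(off),off.std(),nr
def cyl(im,c,u,x0,x1,r):
    """silhouette segments of a cylinder"""
    C=-np.array(im["R"]).T@im["t"];a=c+u*(x0+x1)/2
    n=np.cross(u,C-a);n/=np.linalg.norm(n)
    return [(c+u*x0+s*n*r,c+u*x1+s*n*r) for s in(1,-1)]
E
python3 - <<'E'
import pickle
from edge import *
from m import dirv
A=np.load("A.npy");d0=pickle.load(open("cam0.pkl","rb"));d1=pickle.load(open("cam1.pkl","rb"));s=d1["s"]
e=s["ee_pos"];u=dirv(s["ee_rot"][2]);c=e+[0,0,.0176]
z=np.array([0,0,1.]);v=np.cross(z,u)
def show(m,R): print(m,"off %.2f g %.1f med %.2f sd %.2f n %s"%(*R[:4],R[4].round(2)))
for n in("top","side"):
    im=d1[n]
    for k,(a,b) in zip("+-",cyl(im,c,u,.036,.063,.011)): show(n+" plug"+k,edge(im,a,b))
    tip=c+u*.065; 
    for k in(1,-1):
        q=c+v*.015*k
        if n=="top": show(n+f" grip y{k}",edge(im,q+.015*z+u*.014,q+.015*z+u*.035))
    B=box(A,0,.036,.024,.129)
    for w,dd in(("0",d0),("1",d1)):
      for k,nm in enumerate(("front","+y","rear","-y")): show(n+w+" adapter "+nm,edge(dd[n],B[k],B[(k+1)%4]))
E
```

```text
top plug+ off 1.00 g 8.3 med 1.00 sd 0.13 n [-0.94 -0.35]
top plug- off 0.80 g -29.9 med 0.80 sd 0.19 n [-0.94 -0.35]
top grip y1 off 0.30 g -17.5 med 0.50 sd 0.58 n [-0.94 -0.35]
top grip y-1 off 0.50 g -17.8 med 0.40 sd 0.22 n [-0.94 -0.35]
top0 adapter front off -0.50 g 24.4 med -0.40 sd 0.40 n [-0.36  0.93]
top0 adapter +y off 0.40 g 37.8 med 0.40 sd 0.21 n [-0.94 -0.34]
top0 adapter rear off 0.50 g 53.6 med 0.50 sd 0.23 n [ 0.36 -0.93]
top0 adapter -y off -0.50 g 52.3 med -0.30 sd 1.29 n [0.94 0.35]
top1 adapter front off -1.20 g -8.1 med -0.60 sd 1.10 n [-0.36  0.93]
top1 adapter +y off 0.40 g 43.5 med 0.40 sd 0.19 n [-0.94 -0.34]
top1 adapter rear off 0.30 g 26.7 med 0.40 sd 0.73 n [ 0.36 -0.93]
top1 adapter -y off -0.70 g 19.4 med -0.60 sd 1.61 n [0.94 0.35]
side plug+ off -0.10 g 37.7 med 1.90 sd 1.26 n [ 0.13 -0.99]
side plug- off 0.10 g -48.0 med 0.20 sd 0.14 n [ 0.13 -0.99]
side0 adapter front off 0.30 g 47.2 med 0.20 sd 0.11 n [-0.96 -0.29]
side0 adapter +y off -0.20 g 43.6 med -0.20 sd 0.17 n [ 0.13 -0.99]
side0 adapter rear off -0.50 g 50.4 med -0.50 sd 0.23 n [0.94 0.34]
side0 adapter -y off 0.30 g 40.0 med 0.40 sd 0.20 n [-0.13  0.99]
side1 adapter front off -1.60 g -19.8 med -1.00 sd 1.18 n [-0.96 -0.29]
side1 adapter +y off -0.20 g 37.4 med -0.20 sd 0.15 n [ 0.13 -0.99]
side1 adapter rear off -0.50 g 26.0 med -0.40 sd 0.25 n [0.94 0.34]
side1 adapter -y off -2.00 g -39.2 med -2.00 sd 0.54 n [-0.13  0.99]
```

Run:
```python
import pickle
from edge import *
from m import dirv
A=np.load("A.npy");d0=pickle.load(open("cam0.pkl","rb"))
p=A.copy();
def run(use):
    global p
    p=A.copy()
    for it in range(4):
        def resid(q,make=False):
            B=box(q,0,.036,.024,.129);o=[]
            for n in use:
                for k in range(4):
                    for f in((.1,.35),(.35,.6),(.6,.9)):
                        o.append((n,k,f))
            return B,o
        B,o=resid(p)
        M=[];b=[]
        for n,k,f in o:
            R=edge(d0[n],B[k],B[(k+1)%4],f=f,n=9,r=1.5);m=np.mean(f)
            def pr(q):
                Bq=box(q,0,.036,.024,.129);return proj(d0[n],Bq[k]*(1-m)+Bq[(k+1)%4]*m)[0]@R[4]
            h=[1e-4,1e-4,1e-3];M.append([(pr(p+np.eye(3)[i]*h[i])-pr(p))/h[i] for i in range(3)]);b.append(R[0])
        M=np.array(M);b=np.array(b)
        r=least_squares(lambda x:M@(x*[.001,.001,.01])-b,np.zeros(3),loss="soft_l1",f_scale=.2);p=p+r.x*[.001,.001,.01]
    print(use,p.round(4),np.degrees(p[2])-180,"res",(M@(r.x*[.001,.001,.01])-b).round(1))
    return p
run(["top"]);run(["side"]);A2=run(["top","side"])
np.save("A2.npy",A2)
u=dirv(A[2]);v=np.cross([0,0,1],u);print("shift along u,v mm",(A2-A)[:2]@u[:2]*1e3,(A2-A)[:2]@v[:2]*1e3)
```

```text
['top'] [ 0.5703 -0.1426  2.74  ] -23.007179809476014 res [-0.1 -0.1  0.1  0.1  0.1 -0.   0.   0.  -0.1  0.   0.1  0. ]
['side'] [ 0.568  -0.1434  2.7379] -23.129214299200612 res [ 0.   0.1  0.2 -0.  -0.1 -0.1  0.1  0.1  0.1  0.  -0.3 -0.1]
['top', 'side'] [ 0.5691 -0.1425  2.737 ] -23.179046469138513 res [ 0.4  0.5  0.6 -0.1 -0.1 -0.2 -0.5 -0.5 -0.6  0.2  0.2  0.2 -0.3 -0.2
 -0.1  0.4  0.3  0.3  0.4  0.4  0.3 -0.4 -0.7 -0.5]
shift along u,v mm -0.007760968990660209 0.1096611059383063
```

Both cameras agree on the adapter yaw (2.739) once refined, and on the lateral offset relative to the plug to 0.3 mm. Correcting that, then inserting under force stop.

```bash
cat >> m.py <<'E'
Y=2.739;U=dirv(Y);V=np.cross([0,0,1],U)
try: M=np.load("M.npy")
except Exception: M=np.array([.5703,-.1426,.105-.0176])+.00175*V
def servo(P,o,n=2,vel=.05):
    """move so that the measured TCP reaches P; returns the command offset"""
    P=np.array(P,float);c=P.copy()
    for i in range(n+1):
        robot.move_straight(c,o,velocity=vel);robot.sleep(.2)
        if i<n: c=c+(P-robot.get_state()["ee_pos"])
    return c-P
def rel(s):
    r=s["ee_pos"]-M;f=s["ft_force"];print("  rel u,v,z mm",np.round([r@U*1e3,r@V*1e3,r[2]*1e3],2),"Fu,v,z",np.round([f@U,f@V,f[2]],1),flush=True)
E
python3 - <<'E'
from m import *
o=[np.pi,0,Y]
robot.move_straight(M-.085*U,o,velocity=.05)
off=servo(M-.075*U,o);np.save("M.npy",M);rel(st("pre"));print(off)
hit=robot.move_straight(M-.031*U+off,o,velocity=.03,f_stop=10);print(hit);rel(st("in"));robot.sleep(.3);rel(st())
E
```

```text
pre 12.4 pos [ 0.6386 -0.1736  0.0874] yaw 2.739 F [-0.1 -0.5 -2.8] T [-0.02  0.04  0.03] w 0.0297
  rel u,v,z mm [-7.493e+01  2.000e-02 -1.000e-02] Fu,v,z [-0.2  0.5 -2.8]
[-3.25809730e-05  1.76747110e-05 -9.59608189e-07]
False
in 14.0 pos [ 0.5997 -0.157   0.0877] yaw 2.7389 F [ 4.3 -2.  -5.1] T [-0.41 -0.88  0.06] w 0.0292
  rel u,v,z mm [-3.272e+01 -3.000e-02  3.400e-01] Fu,v,z [-4.7  0.1 -5.1]
 14.3 pos [ 0.5997 -0.157   0.0878] yaw 2.7389 F [ 4.8 -2.1 -6.3] T [-0.41 -1.04  0.  ] w 0.0294
  rel u,v,z mm [-32.72  -0.07   0.36] Fu,v,z [-5.2  0.1 -6.3]
```

Run:
```python
from m import *
o=[np.pi,0,Y]
for k in(.029,.027):
    print(robot.move_straight(M-k*U,o,velocity=.02,f_stop=9));robot.sleep(.3);rel(st(str(k)))
s,t=robot.camera("side"),robot.camera("top")
cv2.imwrite("pics/in.png",np.clip(np.hstack([crop(s,285,225,80,80,5),crop(t,340,130,80,80,5)])*1.4,0,255).astype(np.uint8))
```

```text
False
0.029 14.8 pos [ 0.5999 -0.157   0.088 ] yaw 2.7387 F [ 7.1 -3.8 -7.7] T [-0.71 -1.53  0.01] w 0.0289
  rel u,v,z mm [-32.86  -0.07   0.63] Fu,v,z [-8.   0.7 -7.7]
False
0.027 15.4 pos [ 0.5999 -0.157   0.0883] yaw 2.7386 F [ 9.8 -4.  -8.6] T [-0.97 -2.08  0.03] w 0.0291
  rel u,v,z mm [-32.9   -0.09   0.94] Fu,v,z [-10.6  -0.1  -8.6]
```

View pics/in.png

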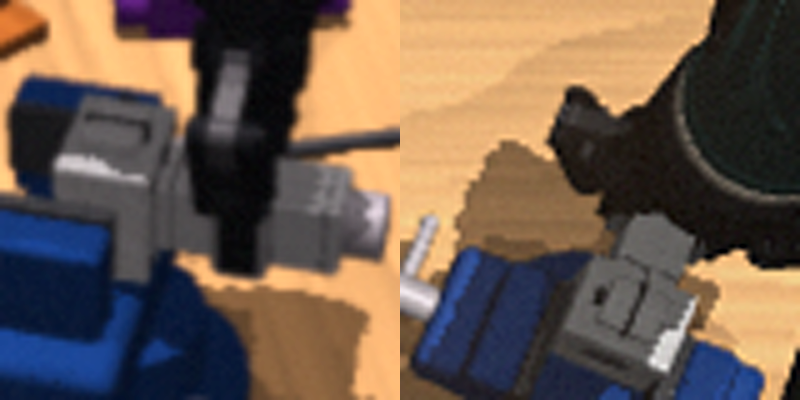

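Shown: the grip's shoulder is flush on the adapter face in the side view (crop ~165,205), and the push past contact no longer moved it, so the go plug is fully in. Withdrawing and turning round.

Run:
```python
from m import *
o=[np.pi,0,Y];o2=[np.pi,0,Y-np.pi]
robot.move_straight(M-.075*U,o,velocity=.05);rel(st("out"))
P=M-.13*U;robot.move_straight(P,o,velocity=.12)
P[2]=.2;robot.move_straight(P,o,velocity=.15)
P=M-.10*U;P[2]=.2;robot.movep(P,o2);st("turned")
P[2]=M[2];robot.move_straight(P,o2,velocity=.12)
off=servo(M-.058*U,o2);rel(st("pre2"));print(off)
s,t=robot.camera("side"),robot.camera("top")
import pickle;pickle.dump(dict(side=s,top=t,s=robot.get_state()),open("cam2.pkl","wb"))
from edge import *
e=robot.get_state()["ee_pos"];u=U;c=e+[0,0,.0176]
for im,n in((t,"top"),(s,"side")):
    for k,(a,b) in zip("+-",cyl(im,c,u,.036,.049,.013)): R=edge(im,a,b,r=2.5);print(n,k,"off %.2f g %.1f med %.2f sd %.2f"%R[:4],R[4].round(2))
cv2.imwrite("pics/pre2.png",np.clip(np.hstack([crop(s,285,225,80,80,5),crop(t,340,130,80,80,5)])*1.4,0,255).astype(np.uint8))
```

```text
out 16.6 pos [ 0.6381 -0.1733  0.0873] yaw 2.7391 F [-0.4 -0.3 -2.9] T [0.02 0.02 0.03] w 0.0292
  rel u,v,z mm [-7.439e+01 -2.000e-02 -1.500e-01] Fu,v,z [ 0.2  0.4 -2.9]
turned 20.2 pos [ 0.6615 -0.1833  0.1996] yaw -0.4022 F [ 0.6  0.  -2.5] T [ 0.06  0.05 -0.  ] w 0.0288
pre2 23.4 pos [ 0.623  -0.1669  0.0874] yaw -0.4026 F [-0.4 -0.  -3.1] T [ 0.01  0.04 -0.03] w 0.0289
  rel u,v,z mm [-5.804e+01 -0.000e+00  4.000e-02] Fu,v,z [ 0.4  0.2 -3.1]
[ 1.61509884e-05 -5.43631614e-06  3.01682903e-05]
top + off -0.70 g -16.6 med -0.70 sd 0.92 [-0.92 -0.38]
top - off 1.80 g 17.5 med 1.30 sd 0.60 [-0.93 -0.38]
side + off -0.80 g -34.9 med -0.60 sd 0.42 [ 0.15 -0.99]
side - off 0.00 g -12.6 med 0.00 sd 0.54 [ 0.16 -0.99]
```

View pics/pre2.png

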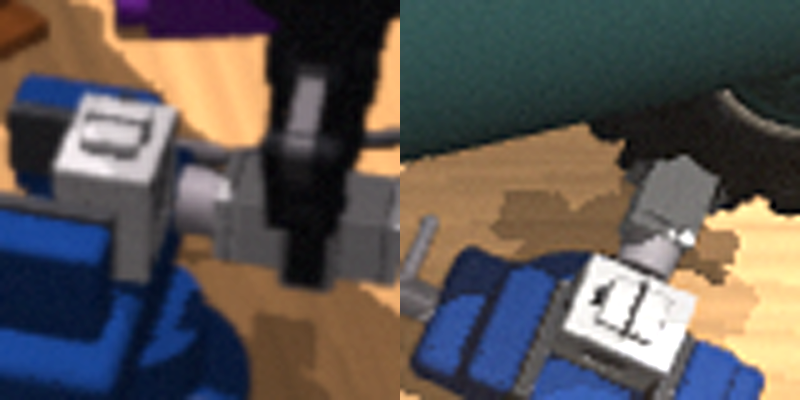

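The no-go plug sits just in front of the mouth, in line in both views (side crop 200,195; top crop 650,255). Pressing lightly.

Run:
```python
from m import *
o2=[np.pi,0,Y-np.pi]
print(robot.move_straight(M-.042*U,o2,velocity=.02,f_stop=5));rel(st("touch"))
for i in range(3):
    robot.sleep(.4);rel(st("hold"))
```

```text
True
touch 24.0 pos [ 0.6163 -0.1639  0.0871] yaw -0.4028 F [ 2.1 -1.5 -2.4] T [-0.24 -0.29 -0.01] w 0.029
  rel u,v,z mm [-50.72  -0.16  -0.25] Fu,v,z [-2.6  0.5 -2.4]
hold 24.4 pos [ 0.6164 -0.1637  0.0863] yaw -0.4025 F [ 3.8 -1.2 -1.1] T [-0.36 -0.6   0.02] w 0.0291
  rel u,v,z mm [-50.68  -0.4   -1.11] Fu,v,z [-3.9 -0.4 -1.1]
hold 24.8 pos [ 0.6164 -0.1637  0.0863] yaw -0.4025 F [ 4.2 -2.3 -0.7] T [-0.53 -0.91 -0.03] w 0.029
  rel u,v,z mm [-50.66  -0.44  -1.07] Fu,v,z [-4.8  0.5 -0.7]
hold 25.2 pos [ 0.6164 -0.1637  0.0863] yaw -0.4026 F [ 5.3 -2.5 -2.6] T [-0.48 -0.93  0.04] w 0.0288
  rel u,v,z mm [-50.67  -0.41  -1.07] Fu,v,z [-5.8  0.2 -2.6]
```

Held about 1.2 s at roughly 4–6 N with no entry: contact came at the depth expected from the go reading. Retracting and putting the gauge back in the original pose.

Run:
```python
from m import *
o2=[np.pi,0,Y-np.pi]
P=M-.12*U;robot.move_straight(P,o2,velocity=.08);rel(st("back"))
P[2]=.22;robot.move_straight(P,o2,velocity=.15)
W=np.array([.5033,.1416,.0274]);o=[np.pi,0,2.1608]
robot.movep(W+[0,0,.15],o);st("above")
robot.move_straight(W+[0,0,.05],o,velocity=.1)
off=servo(W+[0,0,.035],o,vel=.06);s=st("pre")
print(robot.move_straight(W+off+[0,0,.0003],o,velocity=.03,f_stop=5));robot.sleep(.2);st("down")
```

```text
back 26.2 pos [ 0.6792 -0.191   0.0872] yaw -0.4031 F [-0.2 -0.8 -3.2] T [0.03 0.01 0.  ] w 0.0287
  rel u,v,z mm [-1.1915e+02  7.0000e-02 -2.2000e-01] Fu,v,z [-0.2  0.8 -3.2]
above 28.8 pos [0.5041 0.1406 0.1775] yaw 2.1584 F [-0.2 -0.2 -2.9] T [-0.06 -0.05  0.04] w 0.0293
pre 31.4 pos [0.5033 0.1416 0.0624] yaw 2.1607 F [ 0.8  0.1 -3.7] T [-0.01 -0.    0.02] w 0.029
False
down 32.9 pos [0.5033 0.1416 0.0278] yaw 2.1609 F [-0.1 -0.4 -3.2] T [ 0.06 -0.   -0.08] w 0.0292
```

Run:
```python
from m import *
o=[np.pi,0,2.1608];W=robot.get_state()["ee_pos"]
print(robot.move_straight(W+[0,0,-.0018],o,velocity=.01,f_stop=3));st("down")
robot.move_gripper(.085);st("open");robot.sleep(.2)
robot.move_straight(W+[0,0,.16],o,velocity=.12);robot.movep([.40,.42,.3],o);robot.sleep(.3);st("up")
s,t=robot.camera("side"),robot.camera("top")
for n in("gauge",): print([(np.round(r["centre"],3).tolist(),round(r["p"],2)) for r in robot.search_frame(n,"top")])
import pickle;pickle.dump(dict(side=s,top=t),open("cam3.pkl","wb"))
d=pickle.load(open("cam0.pkl","rb"))
B=lambda a,b:np.hstack([crop(a,225,185,80,55,5),crop(b,225,185,80,55,5)])
cv2.imwrite("pics/end.png",np.clip(np.vstack([B(d["top"],t),B(d["side"],s)])*1.3,0,255).astype(np.uint8))
cv2.imwrite("pics/end_full.png",np.hstack([s["pixels"],t["pixels"]])[:, :] if 0 else cv2.resize(np.hstack([s["pixels"],t["pixels"]]),(800,300),interpolation=cv2.INTER_AREA))
```

```text
True
down 33.1 pos [0.5034 0.1417 0.0274] yaw 2.1608 F [-0.7  0.5  5. ] T [-0.11  0.03 -0.  ] w 0.0292
open 33.7 pos [0.5023 0.1416 0.0265] yaw 2.1611 F [ 0.  -0.5 -0.3] T [-0.02 -0.05 -0.01] w 0.0849
up 36.9 pos [0.4006 0.419  0.2998] yaw 2.1588 F [-0.8  0.1  0.3] T [ 0.01  0.02 -0.  ] w 0.0849
[([0.503, 0.142, 0.057], 0.91), ([0.225, 0.271, 0.027], 0.91), ([0.648, 0.115, 0.03], 0.63)]
```

View pics/end.png

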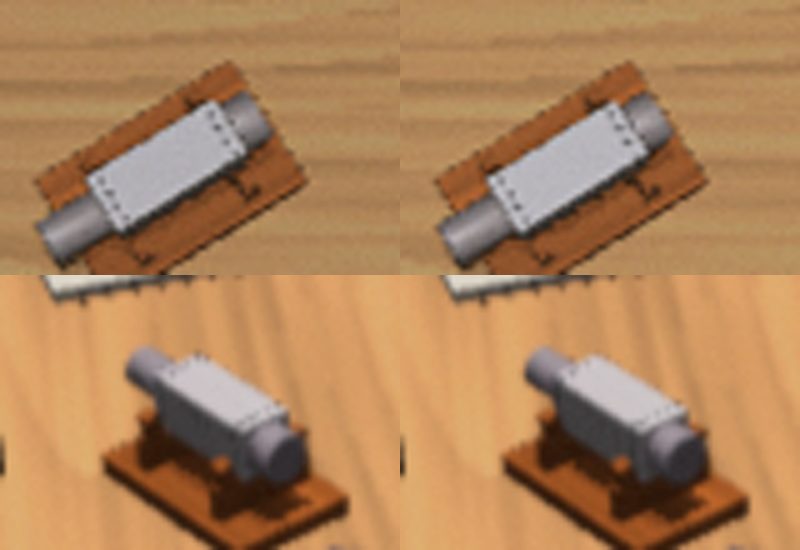

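View pics/end_full.png

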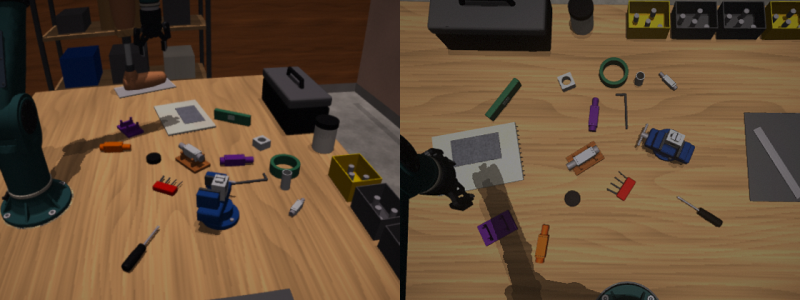

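The end crops match the start picture: the gauge corners are at the same pixels (87,180) and (212,103), it sits in both notches, and everything else is in place. Handing in.

```bash
python3 -c "
from plant import robot
robot.close_job()"
```

```text
the job is handed in; nothing more can be done
```

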